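Register the brick wall set piece on the stop-motion stage

TASK

Pick up the little brick wall whose plywood plate has two holes in it and lower it onto the registration base, the round hole over the round pin and the rectangular slot over the diamond pin. Keep hold of it until both pins are well inside their holes, do not drop it on; then let go and leave it lying flat and fully home on the base. Leave the other wall, on the plate without holes, where it is.

Things in the scene. Friction and masses are not known exactly. Their poses are not given: they have to be found in the camera images.
- wall_piece: Loose set piece, 0.15 to 0.31 kg: plywood plate 200 (x) by 90 (y) by 8 mm with a miniature brick wall to grip, 80 long (x), 18 thick (y), in its middle, from 8 to 64 mm above the underside. Through holes on the centre line: round, 30 mm wide, at x = -75 mm; rectangular slot, 38 (x) by 30 (y) mm, at x = +75 mm. Origin: centre of the plate's underside, z up.
- pin_base: Fixed dark steel plate 220 (x) by 110 (y) by 10 mm, rounded at the -x end, square at the other, with two bright pins: round at x = -75, diamond (corners along x and y) at x = +75 mm. Both are 24 mm across for 10 mm, then taper to 6 mm tips 34 mm above the plate. Origin: centre of the underside, on the table, z up. Seated, wall_piece's origin lies 10 mm above it, axes alike, 3 mm play.
- spare_piece: The other set piece, loose: same plate size and wall as wall_piece, but its plate has no holes. It must stay where it is. Origin: centre of the plate's underside, z up.
- round_hole (a point): Centre of wall_piece's round hole at the plate's underside (x = -75 mm in its frame); it tells which end of the wall piece is which.
Not all that is in view belongs to the job. Leave any turquoise look-alike of the wall_piece alone.

How it is judged:
On the way:
1. the wall piece, still in the fingers, is lowered until the tips of both pins are in its holes (contact force between the fingers and wall_piece above 0.5 N and z of wall_piece in the frame of pin_base below 0.042 m and horizontal distance between wall_piece and pin_base below 0.02 m and x of round_hole in the frame of pin_base below -0.055 m), for 0.1 s.
At the end, for the whole second after the job is handed in: The wall piece lies still and flat (3 degrees) on the base, both pins through its plate, round hole over round pin: underside within 4 mm of the base's top, centred within 10 mm, lined up within 10 degrees; the spare piece is upright and within 30 mm of where it was (z of wall_piece in the frame of pin_base between 0.006 and 0.014 m and horizontal distance between wall_piece and pin_base below 0.01 m and x of round_hole in the frame of pin_base below -0.06 m and angle between the x axis of wall_piece and the x axis of pin_base, either way round below 0.175 rad and angle between wall_piece's own z axis and vertical below 0.05 rad and linear speed of wall_piece below 0.02 m/s and distance of spare_piece from where it was at the start of the episode below 0.03 m and angle between spare_piece's own z axis and vertical below 0.1 rad); the robot touches nothing.
It also fails if it takes over 42 s, if anything falls off the work surface, if the arm or the gripper's body presses on something with over 40 N, if the wrist force passes 120 N, or if a joint passes its speed limit or range.

ROBOT

A 6-joint arm with a two-finger parallel gripper is mounted at the origin on the work surface. World frame = base frame: x ahead of the robot, y to its left, z up, the work surface at z = 0. Lengths are in m, angles in rad, forces in N, time in s.
With the tool pointing down it reaches from about 0.3 to 0.775 m from the base axis. Payload 14.6 kg.
Tool frame: the origin (TCP) lies between the finger pads; the fingertips stand 11 mm ahead of it and the grasp point (between the pads) lies 8 mm behind it (ctrl.nose_length is the distance from the TCP to the fingertips, in m); z points along the fingers, x is the direction in which the jaws open and shut, and the axes are right-handed (so a half turn about z gives the same grasp; the last joint's range is limited). The gripper opens to 94 mm and grips with 3 to 60 N. Pads are 16 mm wide; open, the fingers measure 119 mm over their backs; the gripper's body (75 mm by 177 mm) begins 78 mm behind the grasp point.
Start: joints at [-1.385, 0.3, 1.521, -0, 1.321, -0.067], TCP at [0.138, -0.533, 0.216] pointing down, gripper open.
Joint ranges: [-3.03, 3.03], [-0.79, 2.21], [0.23, 2.52], [-1.04, 4.18], [0, 3.07], [-2.55, 2.55]. Speed limits (rad/s): [2.22, 2.22, 2.57, 3.14, 3.14, 3.14].

INTERFACE

Orientations are given as [roll, pitch, yaw] about the fixed x, y, z axes, in that order (R = Rz(yaw) Ry(pitch) Rx(roll)).
In Python, from station import ctrl gives the robot as it stands.
- The arm moves only by the tool jog_arm, never from a script. Its argument "increments" is a list of rows, each an object with "delta_pos": the shift along the world's x, y, z in units of 0.25 m (1.0 is 0.25 m), a list of three; "dr": the turn, a rotation vector about the world's x, y, z in units of 0.5 rad (1.0 is 0.5 rad), a list of three. A call has 1 to 20 rows; each row is the pose to reach, as a shift and turn from the pose commanded when the call began; what a row does not reach only later rows make up. A row lasts 1/10 s, in which the tool goes at most 50 mm and 8.59 degrees, less where a joint would pass 70% of its speed; a pose out of reach is approached as far as the arm can. A call with a number of a shift or a turn outside -1 to 1 is refused whole. A call with a gripper value outside its range is refused whole. "fingers" is the gripper's target within -1 to 1 (shut at 1, half-way at 0, fully open at -1), set as the call begins (left out, the last holds). The fingers move at their own pace and stop on an object; "squeeze" is the grip in N (left out, the last holds). Time passes only in rows, so rows that repeat a pose let the fingers close. It gives the time, the measured TCP pose, the force and the opening at its end, in the units of the state.
- ctrl.get_obs(): the state, without advancing time (a new reading comes with each control period).
- ctrl.camera(name): name is "scene" or "top"; returns the picture (400x640x3 uint8, red, green, blue); there is no depth.
- ctrl.camera_info(name): a dict with "vertical_fov" (degrees; the focal length in pixels is half the picture's height over the tangent of half this angle, whatever the lens; pixels are square), "cx", "cy" (the principal point, pixels), "rvec" (rotation vector, rad) and "tvec" (3), from world to camera coordinates, as OpenCV has them. Camera axes: x right, y down, z forward; pixel columns grow to the right and rows downward; lengths in m; the calibration is good to about 2 mm. A picture is of the moment at which its call begins. camera_info takes no time and is no camera call.
- ctrl.hand_in(): hands the job in, once; it reports no verdict.
The state is a dict: "time_s": time; "qpos": joint angles; "joint_vel": joint speeds; "tau": joint torques, N m; "ee_pos": TCP position; "eef_rot": TCP orientation; "force": force on the tool from outside, world axes, zero at the start; "moment": the same for the moment, N m; "grip_width": finger opening in m.
Only numpy, scipy, OpenCV 4.12 (cv2) and the standard library are available. Lean on these libraries where they do the work, as an engineer would, in place of code of your own. Each camera call takes 0.05 s, during which the arm holds its last target. There are 200 camera calls.

## Working session

There is one attempt and no reset: what is moved stays moved. The work goes in short steps, Python scripts to look and compute and a tool call to move; the robot and the scene stay as the last step left them, time stands still between calls to the robot, and variables do not carry over. Pictures are saved under pics/ and viewed, and the job is handed in when it is done.

Besides the shell and the picture viewer there is one more tool, called as name(argument=value, ...), one argument or row to a line, values as JSON. jog_arm: Moves the arm, as the interface text tells. Its arguments: {"type":"object","properties":{"increments":{"type":"array"},"fingers":{"type":"number"},"squeeze":{"type":"number"}},"required":["increments"]}

```bash
mkdir -p pics
cat > h.py <<'E'
import numpy as np, cv2
from station import ctrl
def cam(n):
    i=ctrl.camera_info(n); f=200/np.tan(np.radians(i['vertical_fov'])/2)
    K=np.array([[f,0,i['cx']],[0,f,i['cy']],[0,0,1]]); R=cv2.Rodrigues(np.array(i['rvec'],float))[0]
    return K,R,np.array(i['tvec'],float).reshape(3),i
def ray(n,uv):
    K,R,t,i=cam(n); d=R.T@np.linalg.solve(K,[uv[0],uv[1],1]); return -R.T@t,d
def onplane(n,uv,z):
    o,d=ray(n,uv); return o+d*(z-o[2])/d[2]
def tri(u1,u2):
    A=[];b=[]
    for n,u in(('scene',u1),('top',u2)):
        o,d=ray(n,u); d=d/np.linalg.norm(d); P=np.eye(3)-np.outer(d,d); A.append(P);b.append(P@o)
    x=np.linalg.lstsq(np.vstack(A),np.hstack(b),rcond=None)[0]
    return x,[np.linalg.norm(A[k]@x-b[k]) for k in(0,1)]
def proj(n,p):
    K,R,t,i=cam(n); q=K@(R@np.array(p)+t); return q[:2]/q[2]
def shot(n,name):
    a=ctrl.camera(n); cv2.imwrite(f'pics/{name}.png',a[:,:,::-1]); return a
E
python3 - <<'E'
from h import *
for n in('scene','top'):
    shot(n,n+'0'); K,R,t,i=cam(n); print(i, -R.T@t)
print(ctrl.get_obs())
E
```

```text
{'vertical_fov': 42.367115703627086, 'cx': 327.4445691933112, 'cy': 199.29452633128284, 'rvec': array([ 1.50133369,  2.14912346, -0.80753361]), 'tvec': array([ 0.15229586, -0.25136909,  1.34535278])} [1.05659928 0.23251248 0.85199206]
{'vertical_fov': 53.29306699251461, 'cx': 319.81763576209397, 'cy': 196.06028505053794, 'rvec': array([ 2.17143316, -2.23301194,  0.08000903]), 'tvec': array([-0.00423853,  0.4169445 ,  0.94284663])} [0.36483467 0.00203786 0.96421573]
{'time_s': 0.1, 'qpos': array([-1.38465135e+00,  3.00405506e-01,  1.52148188e+00,  2.62862515e-05,
        1.32066806e+00, -6.66344459e-02]), 'joint_vel': array([-0.00121558, -0.00042562, -0.00073585, -0.0001763 , -0.00130379,
       -0.00078809]), 'tau': array([ 1.45580070e-03, -5.32646549e+01, -3.53282619e+01,  7.10033672e-02,
        2.34873604e-02, -6.36949471e-05]), 'ee_pos': array([ 0.13750081, -0.53232766,  0.21596426]), 'eef_rot': array([-3.14150314e+00,  9.58961782e-04, -1.31802338e+00]), 'force': array([ 0.06412876, -0.79510842, -0.25900376]), 'moment': array([-0.00393814, -0.01107011, -0.01946754]), 'grip_width': 0.09414695378434806}
```

View pics/scene0.png

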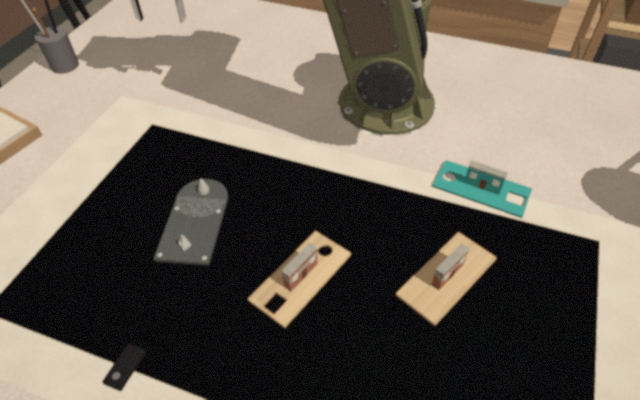

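View pics/top0.png

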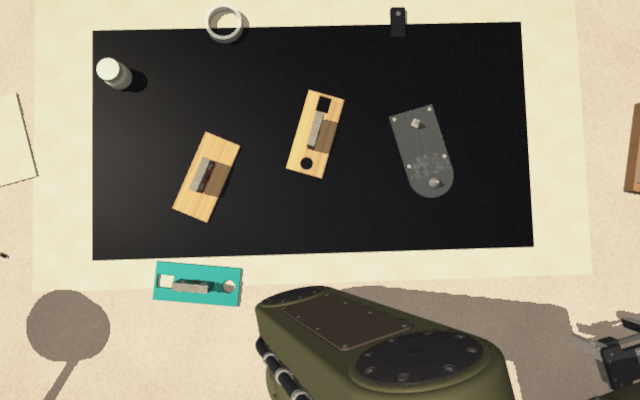

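Candidates (top view pixels): the wood plate with round hole (307,163) and rectangular slot (323,104); the wood plate without holes at (206,176), which is the spare; and the turquoise look-alike at (198,285). The first fits the description. I'll confirm it in a crop and measure.

Run:
```python
from h import *
S=cv2.imread('pics/scene0.png');T=cv2.imread('pics/top0.png')
def res(a,x,y,w,h,k): return cv2.resize(a[y:y+h,x:x+w],(w*k,h*k),interpolation=cv2.INTER_CUBIC)
cv2.imwrite('pics/crop1.png',np.hstack([res(T,275,80,100,110,4),res(S,240,220,100,110,4)[:440]]))
cv2.imwrite('pics/crop2.png',np.hstack([res(T,380,95,80,110,5),res(S,150,165,80,110,5)]))
for n,a in(('scene',S),('top',T)):
    hsv=cv2.cvtColor(a,cv2.COLOR_BGR2HSV)
    m=cv2.inRange(hsv,(8,60,130),(28,200,255))
    cs,hi=cv2.findContours(m,cv2.RETR_CCOMP,cv2.CHAIN_APPROX_NONE)
    for k,c in enumerate(cs):
        A=cv2.contourArea(c)
        M=cv2.moments(c)
        if A<40: continue
        x,y=M['m10']/M['m00'],M['m01']/M['m00']
        if n=='scene' and y<200 or n=='top' and not(80<y<250): continue
        if hi[0][k][3]<0: print(n,'outer',A,round(x,1),round(y,1),cv2.approxPolyDP(c,6,True).reshape(-1,2).tolist(), cv2.boxPoints(cv2.minAreaRect(c)).round(1).tolist())
        else: print(n,'hole',A,round(x,1),round(y,1),cv2.minAreaRect(c))
```

```text
scene outer 4220.0 446.1 277.6 [[458, 232], [396, 293], [435, 324], [495, 259]] [[395.0, 293.20001220703125], [459.20001220703125, 223.60000610351562], [496.6000061035156, 258.20001220703125], [432.3999938964844, 327.70001220703125]]
scene hole 562.5 446.9 265.5 ((447.066650390625, 264.5368957519531), (15.840370178222656, 52.413307189941406), 37.116859436035156)
scene outer 4235.5 299.5 278.4 [[316, 231], [248, 298], [283, 326], [350, 255]] [[247.5, 298.5], [320.70001220703125, 224.10000610351562], [353.6000061035156, 256.5], [280.29998779296875, 330.8999938964844]]
scene hole 264.5 274.8 302.9 ((275.0000305175781, 303.0000305175781), (14.142135620117188, 21.21320343017578), 45.0)
scene hole 45.5 294.7 276.7 ((294.7500305175781, 276.7500305175781), (4.949747085571289, 11.31370735168457), 45.0)
scene hole 46.5 303.9 272.6 ((303.7500305175781, 272.7500305175781), (6.363960266113281, 9.899494171142578), 45.0)
scene hole 43.0 311.5 259.2 ((311.5000305175781, 259.5000305175781), (4.242640495300293, 12.727920532226562), 45.0)
scene hole 124.0 324.9 250.4 ((325.0000305175781, 250.5000305175
[... 518 characters left out ...]
3.198591232299805)
top outer 903.5 633.2 154.2 [[639, 102], [628, 193], [639, 191]] [[623.0, 102.0], [639.0, 102.0], [639.0, 193.0], [623.0, 193.0]]
top outer 2969.5 314.4 133.7 [[309, 89], [286, 168], [321, 178], [343, 99]] [[284.8999938964844, 167.89999389648438], [308.20001220703125, 88.5], [344.70001220703125, 99.30000305175781], [321.3999938964844, 178.60000610351562]]
top hole 125.0 306.2 162.9 ((306.5, 163.0), (13.0, 12.0), 0.0)
top hole 45.5 327.4 128.4 ((327.38238525390625, 128.97059631347656), (3.6380343437194824, 18.675243377685547), 14.03624439239502)
top hole 558.5 318.2 121.2 ((317.92449951171875, 122.76415252685547), (13.736054420471191, 55.63102340698242), 15.945395469665527)
```

View pics/crop1.png

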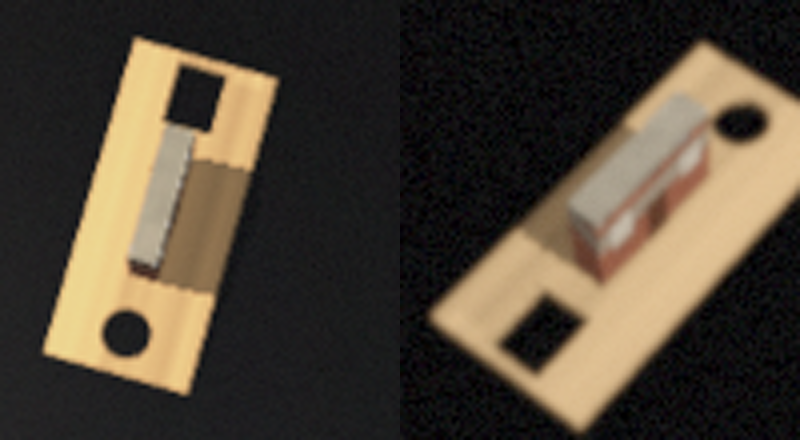

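View pics/crop2.png

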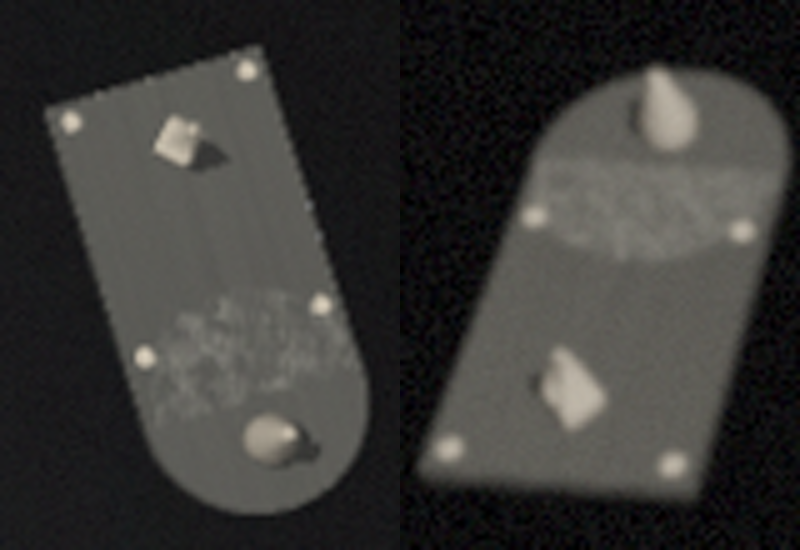

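Run:
```python
from h import *
c=lambda x,y,x0,y0,k:((x+.5)/k-.5+x0,(y+.5)/k-.5+y0)
t=lambda x,y:c(x,y,380,95,5); s=lambda x,y:c(x-400,y,150,165,5)
P={}
def go(n,a,b):
    x,e=tri(b,a); P[n]=x; print(n,x.round(4),np.round(e,4))
go('scrA',t(72,122),s(674,465));go('scrB',t(247,70),s(449,448));go('scrC',t(321,305),s(534,216));go('scrD',t(145,357),s(742,231))
go('tipR',t(290,432),s(655,68));go('tipD',t(188,130),s(560,350));
go('sqA',t(45,107),s(818-0,497-0) if 0 else s(695,498));go('sqB',t(262,45),s(418,478))
go('w1',(309,89),(283,326));go('w2',(343,99),(248,298));go('w3',(286,168),(350,255));go('w4',(321,178),(316,231))
t=lambda x,y:c(x,y,275,80,4); s=lambda x,y:c(x-400,y,240,220,4)
go('slot',t(195,98),s(541,335));go('hole',t(126,333),s(741,123))
go('wt slot -y',t(196,129),s(568,205));go('wt slot +y',t(168,125),s(602,232));go('wt rnd +y',t(130,262),s(708,118));go('wt rnd -y',t(157,267),s(680,92))
def yaw(a,b): d=b-a; return np.degrees(np.arctan2(d[1],d[0])), np.linalg.norm(d[:2])
print('wall yaw',yaw(P['hole'],P['slot']),yaw(P['w3'],P['w1']),yaw(P['w4'],P['w2']))
print('wall c', (P['hole']+P['slot'])/2, np.mean([P[k] for k in('w1','w2','w3','w4')],0), np.mean([P[k] for k in P if k[:2]=='wt'],0))
print('base yaw',yaw(P['scrD'],P['scrA']),yaw(P['scrC'],P['scrB']),yaw(P['tipR'],P['tipD']),'width',yaw(P['sqB'],P['sqA']),yaw(P['scrB'],P['scrA']))
print('base c tips',(P['tipR']+P['tipD'])/2)
# plate-plane versions
for n in('scene','top'):
  s2={'top':[(195,98),(126,333)],'scene':[(541,335),(741,123)]}[n]
  f=t if n=='top' else s
  q=[onplane(n,f(*u),.008) for u in s2]; print(n,'hole-plane c',(q[0]+q[1])/2,yaw(q[1],q[0]))
```

```text
scrA [ 0.5988 -0.2005  0.0111] [0.0009 0.0009]
scrB [ 0.6224 -0.2874  0.0117] [0.0003 0.0003]
scrC [ 0.5064 -0.3185  0.0119] [0.0001 0.0001]
scrD [ 0.4832 -0.2317  0.0115] [0.0005 0.0005]
tipR [ 0.4418 -0.2883  0.0504] [0.0003 0.0003]
tipD [ 0.5855 -0.2488  0.0472] [0.0009 0.0009]
sqA [ 0.6074 -0.188   0.0065] [0.0014 0.0014]
sqB [ 0.6359 -0.2962  0.0053] [0.0014 0.0014]
w1 [0.6789 0.0032 0.0075] [0.0002 0.0002]
w2 [ 0.6511 -0.0789  0.0118] [0. 0.]
w3 [4.875e-01 6.480e-02 1.000e-04] [0.0007 0.0007]
w4 [ 0.46   -0.019   0.0077] [0.0012 0.0012]
slot [ 0.6412 -0.0303  0.0051] [0.0008 0.0008]
hole [0.498  0.0153 0.006 ] [0.0005 0.0005]
wt slot -y [ 0.6059 -0.0279  0.0647] [0.0012 0.0012]
wt slot +y [ 0.6101 -0.0111  0.0577] [0.0023 0.0023]
wt rnd +y [0.5323 0.0116 0.0538] [0.0009 0.0009]
wt rnd -y [ 0.5277 -0.004   0.0614] [0.0007 0.0007]
wall yaw (np.float64(-17.69258124510562), np.float64(0.150297365989626)) (np.float64(-17.826743888502172), np.float64(0.20105595642997148)) (np.float64(-17.409395546265845), np.float64(0.2002559787529452))
wall c [ 0.56960107 -0.0075039   0.00557143] [ 0.56938131 -0.00746397  0.00676254] [ 0.56899156 -0.00784226  0.059383  ]
base yaw (np.float64(15.113077055048642), np.float64(0.11966656659141359)) (np.float64(15.013390275404674), np.float64(0.12009899243104748)) (np.float64(15.373275098886117), np.float64(0.14899384058715895)) width (np.float64(104.75221670481372), np.float64(0.11187376930566031)) (np.float64(105.20522169472214), np.float64(0.09000793702112098))
base c tips [ 0.51366012 -0.26851097  0.0487988 ]
scene hole-plane c [ 0.57077149 -0.00615598  0.008     ] (np.float64(-17.449649380002807), np.float64(0.15017671609320474))
top hole-plane c [ 0.56928116 -0.00809939  0.008     ] (np.float64(-17.78127504256997), np.float64(0.14990046421285377))
```

Top-view crop 1 confirms the target: round hole at (306,163), slot at (323,104), wall between them. Crop 2 shows the base with its round pin at about (437,181) and diamond pin at about (417,121). Measured wall piece: centre (0.5695, -0.0075), yaw -17.7°, hole spacing 150 mm, wall top at about 60 mm. Base: centre (0.514, -0.2695), yaw 15.1°, pin spacing 149 mm. The sizes match those given, so I'll move.

jog_arm(
  increments=[
    {"delta_pos":[0.9,1,0],"dr":[0,0,-0.56]},
    {"delta_pos":[0.9,1,0],"dr":[0,0,-0.56]},
    {"delta_pos":[0.9,1,0],"dr":[0,0,-0.56]},
    {"delta_pos":[0.9,1,0],"dr":[0,0,-0.56]},
    {"delta_pos":[0.9,1,0],"dr":[0,0,-0.56]},
    {"delta_pos":[0.9,1,0],"dr":[0,0,-0.56]},
    {"delta_pos":[0.9,1,0],"dr":[0,0,-0.56]},
    {"delta_pos":[0.9,1,0],"dr":[0,0,-0.56]},
  ],
  fingers=-1,
  squeeze=25,
)

```text
time_s: 0.9
ee_pos: [0.3645, -0.2797, 0.2163]
eef_rot: [-3.142, 0.001, -1.594]
force: [0.4, -0.1, 0.2]
grip_width: 0.094
```

jog_arm(
  increments=[
    {"delta_pos":[0.83,1,0],"dr":[0,0,-0.56]},
    {"delta_pos":[0.83,1,0],"dr":[0,0,-0.56]},
    {"delta_pos":[0.83,1,0],"dr":[0,0,-0.56]},
    {"delta_pos":[0.83,1,0],"dr":[0,0,-0.56]},
    {"delta_pos":[0.83,1,0],"dr":[0,0,-0.56]},
    {"delta_pos":[0.83,1,0],"dr":[0,0,-0.56]},
    {"delta_pos":[0.83,1,0],"dr":[0,0,-0.56]},
    {"delta_pos":[0.83,1,0],"dr":[0,0,-0.56]},
    {"delta_pos":[0.83,1,0],"dr":[0,0,-0.56]},
  ],
)

```text
time_s: 1.8
ee_pos: [0.5699, -0.0327, 0.2157]
eef_rot: [3.14, -0.0, -1.877]
force: [-1.2, 0.7, -0.2]
grip_width: 0.0941
```

jog_arm(
  increments=[
    {"delta_pos":[0,0.1,0],"dr":[0,0,0]},
    {"delta_pos":[0,0.1,-0.15],"dr":[0,0,0]},
    {"delta_pos":[0,0.1,-0.3],"dr":[0,0,0]},
    {"delta_pos":[0,0.1,-0.4],"dr":[0,0,0]},
    {"delta_pos":[0,0.1,-0.5],"dr":[0,0,0]},
    {"delta_pos":[0,0.1,-0.5],"dr":[0,0,0]},
  ],
)

```text
time_s: 2.4
ee_pos: [0.5679, -0.009, 0.0887]
eef_rot: [3.136, -0.001, -1.88]
force: [-0.1, -0.1, 0.9]
grip_width: 0.094
```

Run:
```python
from h import *
a=shot('scene','s1')
cv2.imwrite('pics/s1c.png',cv2.resize(a[120:340,180:420,::-1],None,fx=2.5,fy=2.5,interpolation=cv2.INTER_CUBIC))
```

```text
(no output)
```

View pics/s1c.png

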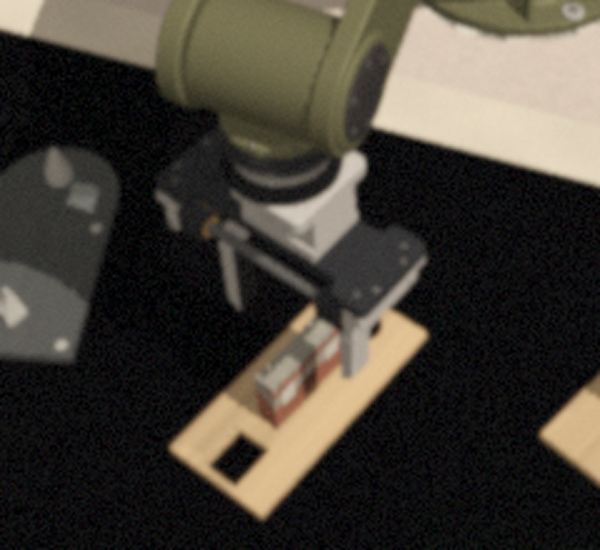

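The open fingers straddle the wall across its thickness (crop pixels about (235,275) and (355,345)), and nothing has been touched. I'll descend and grip.

jog_arm(
  increments=[
    {"delta_pos":[0.004,0.004,-0.12],"dr":[0,0,0]},
    {"delta_pos":[0.004,0.004,-0.22],"dr":[0,0,0]},
    {"delta_pos":[0.004,0.004,-0.22],"dr":[0,0,0]},
    {"delta_pos":[0.004,0.004,-0.22],"dr":[0,0,0]},
  ],
)

```text
time_s: 2.85
ee_pos: [0.5717, -0.0071, 0.0383]
eef_rot: [-3.14, 0.0, -1.879]
force: [0.1, -0.5, 0.8]
grip_width: 0.0941
```

jog_arm(
  increments=[
    {"delta_pos":[0,0,0],"dr":[0,0,0]},
    {"delta_pos":[0,0,0],"dr":[0,0,0]},
    {"delta_pos":[0,0,0],"dr":[0,0,0]},
    {"delta_pos":[0,0,0],"dr":[0,0,0]},
    {"delta_pos":[0,0,0],"dr":[0,0,0]},
    {"delta_pos":[0,0,0],"dr":[0,0,0]},
    {"delta_pos":[0,0,0],"dr":[0,0,0]},
    {"delta_pos":[0,0,0],"dr":[0,0,0]},
    {"delta_pos":[0,0,0],"dr":[0,0,0]},
    {"delta_pos":[0,0,0],"dr":[0,0,0]},
  ],
  fingers=1,
  squeeze=25,
)

```text
time_s: 3.85
ee_pos: [0.571, -0.0066, 0.0364]
eef_rot: [3.141, -0.0, -1.878]
force: [0.5, -0.9, 0.1]
grip_width: 0.0181
```

Gripped at 18.1 mm, matching the wall thickness. Next I'll lift and carry.

jog_arm(
  increments=[
    {"delta_pos":[0,0,0.1],"dr":[0,0,0]},
    {"delta_pos":[0,0,0.2],"dr":[0,0,0]},
    {"delta_pos":[0,0,0.3],"dr":[0,0,0]},
    {"delta_pos":[-0.02,-0.1,0.36],"dr":[0,0,0.1]},
    {"delta_pos":[-0.05,-0.2,0.36],"dr":[0,0,0.2]},
    {"delta_pos":[-0.07,-0.3,0.36],"dr":[0,0,0.32]},
    {"delta_pos":[-0.09,-0.4,0.36],"dr":[0,0,0.44]},
    {"delta_pos":[-0.11,-0.5,0.36],"dr":[0,0,0.57]},
    {"delta_pos":[-0.13,-0.6,0.36],"dr":[0,0,0.68]},
    {"delta_pos":[-0.16,-0.7,0.36],"dr":[0,0,0.8]},
    {"delta_pos":[-0.18,-0.8,0.36],"dr":[0,0,0.9]},
    {"delta_pos":[-0.2,-0.9,0.36],"dr":[0,0,1.0]},
    {"delta_pos":[-0.2,-0.9,0.36],"dr":[0,0,1.0]},
  ],
)

```text
time_s: 5.15
ee_pos: [0.5203, -0.2338, 0.1262]
eef_rot: [3.141, -0.0, -1.379]
force: [0.4, 0.2, -1.0]
grip_width: 0.0176
```

jog_arm(
  increments=[
    {"delta_pos":[-0.01,-0.075,0],"dr":[0,0,0.075]},
    {"delta_pos":[-0.022,-0.148,0],"dr":[0,0,0.145]},
    {"delta_pos":[-0.022,-0.148,0],"dr":[0,0,0.145]},
    {"delta_pos":[-0.022,-0.148,0],"dr":[0,0,0.145]},
    {"delta_pos":[-0.022,-0.148,0],"dr":[0,0,0.145]},
    {"delta_pos":[-0.022,-0.148,0],"dr":[0,0,0.145]},
  ],
)

```text
time_s: 5.75
ee_pos: [0.5158, -0.2677, 0.1264]
eef_rot: [3.142, 0.0, -1.305]
force: [0.7, 0.7, -0.8]
grip_width: 0.0177
```

Run:
```python
from h import *
a=shot('scene','s2');b=shot('top','t2')
f=lambda a,x,y:cv2.resize(a[y:y+150,x:x+130,::-1],None,fx=3,fy=3,interpolation=cv2.INTER_CUBIC)
cv2.imwrite('pics/c3.png',np.hstack([f(b,370,80),f(a,135,130)]))
o=ctrl.get_obs();print(o['ee_pos'],o['eef_rot'],o['force'],o['grip_width'])
```

```text
[ 0.51572808 -0.2679651   0.12649508] [-3.14153008e+00  3.77534183e-05 -1.30513238e+00] [-0.09871765 -1.01580078 -1.67323948] 0.01793430264606773
```

View pics/c3.png

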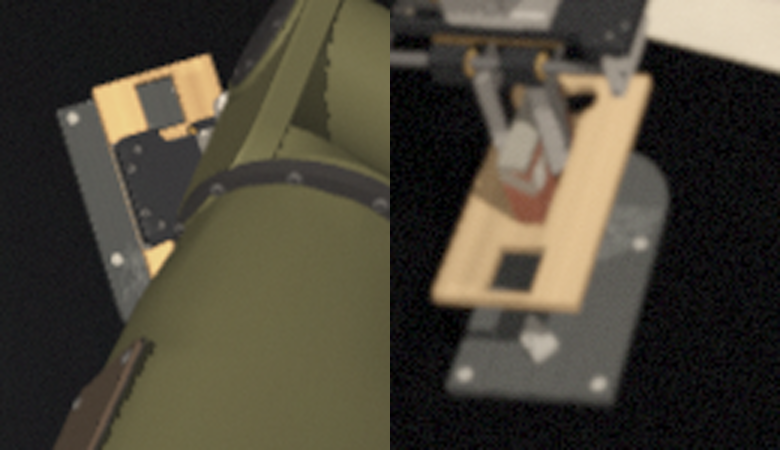

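Run:
```python
from h import *
c=lambda x,y,x0,y0,k=3:((x+.5)/k-.5+x0,(y+.5)/k-.5+y0)
t=lambda x,y:c(x,y,370,80); s=lambda x,y:c(x-390,y,135,130)
e=np.radians(15.1);ux=np.array([np.cos(e),np.sin(e),0])
a=tri(s(580,306),t(93,87));b=tri(s(433,298),t(210,55));sl=tri(s(519,269),t(160,102));print(a,b,sl)
m=(a[0]+b[0])/2;print('centre from end',m-.1*ux,'from slot',sl[0]-.075*ux)
d=a[0]-b[0];print(np.degrees(np.arctan2(d[1],d[0]))-90,np.linalg.norm(d))
o=ctrl.get_obs();print(o['ee_pos'])
```

```text
(array([ 0.59957186, -0.19645822,  0.09820284]), [np.float64(0.002076770971191239), np.float64(0.0020767709711908082)]) (array([ 0.62289254, -0.28625644,  0.09463944]), [np.float64(0.001144000334746895), np.float64(0.0011440003347470173)]) (array([ 0.58727173, -0.24593485,  0.09881834]), [np.float64(0.0014937314175509195), np.float64(0.001493731417550795)])
centre from end [ 0.51468494 -0.26740778  0.09642114] from slot [ 0.51486128 -0.26547268  0.09881834]
14.55816412350056 0.09284542117683985
[ 0.51572808 -0.2679651   0.12649508]
```

The slot-end corners and slot give the plate centre as about (0.5148, -0.2665). I'll nudge by (-1, -2) mm, lower to just above the tips and look.

jog_arm(
  increments=[
    {"delta_pos":[-0.004,-0.008,-0.06],"dr":[0,0,0]},
    {"delta_pos":[-0.004,-0.008,-0.12],"dr":[0,0,0]},
    {"delta_pos":[-0.004,-0.008,-0.16],"dr":[0,0,0]},
    {"delta_pos":[-0.004,-0.008,-0.16],"dr":[0,0,0]},
    {"delta_pos":[-0.004,-0.008,-0.16],"dr":[0,0,0]},
  ],
)

```text
time_s: 6.35
ee_pos: [0.5145, -0.2705, 0.0862]
eef_rot: [3.141, 0.0, -1.306]
force: [0.2, 0.3, -2.0]
grip_width: 0.0176
```

Run:
```python
from h import *
a=shot('scene','s3');b=shot('top','t3')
f=lambda a,x,y:cv2.resize(a[y:y+150,x:x+130,::-1],None,fx=3,fy=3,interpolation=cv2.INTER_CUBIC)
cv2.imwrite('pics/c4.png',np.hstack([f(b,370,80),f(a,135,130)]))
```

```text
(no output)
```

View pics/c4.png

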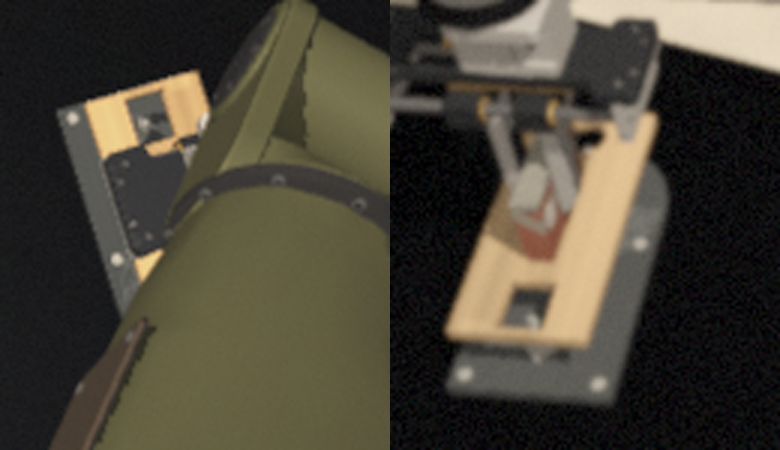

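Run:
```python
from h import *
c=lambda x,y,x0,y0,k=3:((x+.5)/k-.5+x0,(y+.5)/k-.5+y0)
t=lambda x,y:c(x,y,370,80); s=lambda x,y:c(x-390,y,135,130)
for n,sl,tip in(('top',t(150,114),t(152,121)),('scene',s(531,307),s(532,317))):
    A=onplane(n,sl,.058);B=onplane(n,tip,.043);print(n,A.round(4),B.round(4),(B-A).round(4)[:2])
cv2.imwrite('pics/c5.png',np.hstack([cv2.resize(cv2.imread('pics/t3.png')[100:140,390:450],None,fx=6,fy=6,interpolation=cv2.INTER_CUBIC),cv2.resize(cv2.imread('pics/s3.png')[215:255,150:210],None,fx=6,fy=6,interpolation=cv2.INTER_CUBIC)]))
```

```text
top [ 0.5893 -0.251   0.058 ] [ 0.5874 -0.2565  0.043 ] [-0.0019 -0.0055]
scene [ 0.5864 -0.2464  0.058 ] [ 0.5845 -0.2505  0.043 ] [-0.0019 -0.0042]
```

View pics/c5.png

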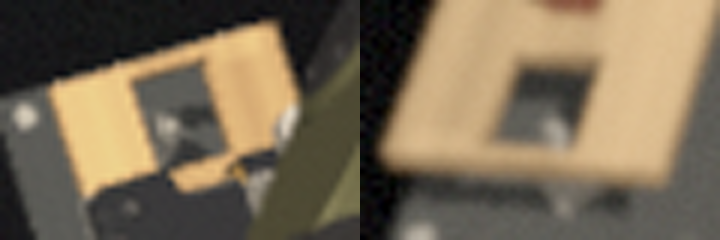

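Run:
```python
from h import *
for n,sl,tip in(('top',(420.4,119.3),(417.8,120.6)),('scene',(180.8,232.1),(181.8,234.9))):
    A=onplane(n,sl,.058);B=onplane(n,tip,.043);print(n,A.round(4),B.round(4),(B-A).round(4)[:2])
    P=np.array([.514,-.2695,.044]);e=np.radians(15.1);print(proj(n,P+.075*np.array([np.cos(e),np.sin(e),0])))
```

```text
top [ 0.5854 -0.2526  0.058 ] [ 0.5861 -0.2505  0.043 ] [0.0007 0.0021]
[417.67778904 120.37395893]
scene [ 0.5872 -0.2478  0.058 ] [ 0.5837 -0.2514  0.043 ] [-0.0035 -0.0036]
[181.62351035 235.85248039]
```

The diamond tip sits inside the slot in both views, offset under 4 mm. It projects where the base estimate predicts, so I'll lower.

jog_arm(
  increments=[
    {"delta_pos":[-0.002,0,-0.03],"dr":[0,0,0]},
    {"delta_pos":[-0.002,0,-0.06],"dr":[0,0,0]},
    {"delta_pos":[-0.002,0,-0.08],"dr":[0,0,0]},
    {"delta_pos":[-0.002,0,-0.08],"dr":[0,0,0]},
    {"delta_pos":[-0.002,0,-0.08],"dr":[0,0,0]},
  ],
)

```text
time_s: 6.95
ee_pos: [0.5141, -0.2705, 0.0664]
eef_rot: [3.141, 0.0, -1.306]
force: [0.5, 0.1, -1.5]
grip_width: 0.018
```

jog_arm(
  increments=[
    {"delta_pos":[0,0,-0.02],"dr":[0,0,0]},
    {"delta_pos":[0,0,-0.03],"dr":[0,0,0]},
    {"delta_pos":[0,0,-0.04],"dr":[0,0,0]},
    {"delta_pos":[0,0,-0.05],"dr":[0,0,0]},
    {"delta_pos":[0,0,-0.05],"dr":[0,0,0]},
  ],
)

```text
time_s: 7.45
ee_pos: [0.5139, -0.2704, 0.0536]
eef_rot: [3.141, 0.0, -1.305]
force: [0.8, 0.1, -1.2]
grip_width: 0.0177
```

jog_arm(
  increments=[
    {"delta_pos":[0,0,-0.01],"dr":[0,0,0]},
    {"delta_pos":[0,0,-0.02],"dr":[0,0,0]},
    {"delta_pos":[0,0,-0.024],"dr":[0,0,0]},
    {"delta_pos":[0,0,-0.028],"dr":[0,0,0]},
    {"delta_pos":[0,0,-0.028],"dr":[0,0,0]},
  ],
)

```text
time_s: 7.95
ee_pos: [0.514, -0.2705, 0.0468]
eef_rot: [3.141, 0.0, -1.306]
force: [-0.5, 0.5, -0.5]
grip_width: 0.0177
```

Nearly home with no lateral force. I'll check the picture before release.

jog_arm(
  increments=[
    {"delta_pos":[0,0,-0.004],"dr":[0,0,0]},
    {"delta_pos":[0,0,-0.004],"dr":[0,0,0]},
    {"delta_pos":[0,0,-0.004],"dr":[0,0,0]},
  ],
)

```text
time_s: 8.25
ee_pos: [0.5142, -0.2706, 0.0464]
eef_rot: [-3.141, -0.0, -1.305]
force: [-2.4, 1.2, 5.2]
grip_width: 0.018
```

Run:
```python
from h import *
a=shot('scene','s4');b=shot('top','t4')
f=lambda a,x,y:cv2.resize(a[y:y+150,x:x+130,::-1],None,fx=3,fy=3,interpolation=cv2.INTER_CUBIC)
cv2.imwrite('pics/c6.png',np.hstack([f(b,370,80),f(a,135,130)]))
print(ctrl.get_obs()['force'])
```

```text
[-3.01061995  0.63004437  5.71160833]
```

View pics/c6.png

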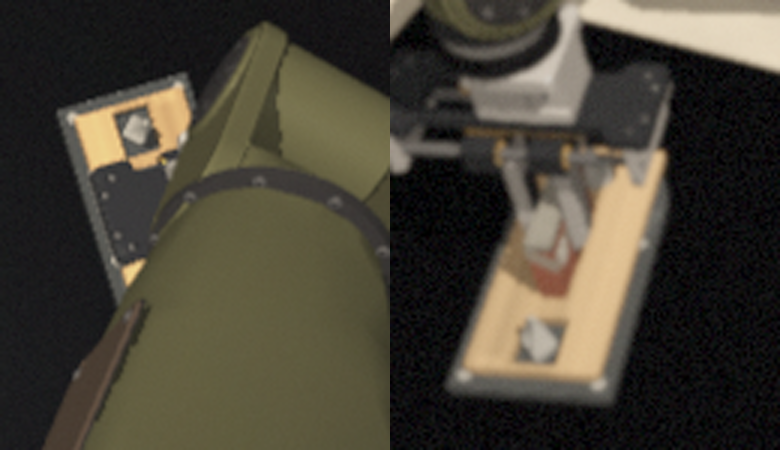

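The plate is down on the base with the diamond pin through the slot (crop (136,130) top, (538,340) scene). An upward force of about 6 N shows contact. I'll release and retreat straight up.

jog_arm(
  increments=[
    {"delta_pos":[0,0,0],"dr":[0,0,0]},
    {"delta_pos":[0,0,0],"dr":[0,0,0]},
    {"delta_pos":[0,0,0],"dr":[0,0,0]},
    {"delta_pos":[0,0,0],"dr":[0,0,0]},
    {"delta_pos":[0,0,0],"dr":[0,0,0]},
    {"delta_pos":[0,0,0],"dr":[0,0,0]},
    {"delta_pos":[0,0,0],"dr":[0,0,0]},
    {"delta_pos":[0,0,0],"dr":[0,0,0]},
  ],
  fingers=-1,
)

```text
time_s: 9.15
ee_pos: [0.5141, -0.2705, 0.0459]
eef_rot: [3.142, 0.0, -1.305]
force: [-0.1, 0.7, 0.1]
grip_width: 0.0785
```

jog_arm(
  increments=[
    {"delta_pos":[0,0,0.08],"dr":[0,0,0]},
    {"delta_pos":[0,0,0.2],"dr":[0,0,0]},
    {"delta_pos":[0,0,0.4],"dr":[0,0,0]},
    {"delta_pos":[0,0,0.6],"dr":[0,0,0]},
    {"delta_pos":[-0.3,-0.3,0.7],"dr":[0,0,0]},
    {"delta_pos":[-0.6,-0.6,0.7],"dr":[0,0,0]},
    {"delta_pos":[-0.9,-0.9,0.7],"dr":[0,0,0]},
    {"delta_pos":[-0.9,-0.9,0.7],"dr":[0,0,0]},
    {"delta_pos":[-0.9,-0.9,0.7],"dr":[0,0,0]},
    {"delta_pos":[-0.9,-0.9,0.7],"dr":[0,0,0]},
    {"delta_pos":[-0.9,-0.9,0.7],"dr":[0,0,0]},
  ],
)

```text
time_s: 10.25
ee_pos: [0.286, -0.4979, 0.2211]
eef_rot: [3.141, -0.0, -1.309]
force: [0.4, 0.3, -0.3]
grip_width: 0.094
```

Run:
```python
from h import *
a=shot('scene','s5');b=shot('top','t5')
f=lambda a,x,y:cv2.resize(a[y:y+130,x:x+100,::-1],None,fx=4,fy=4,interpolation=cv2.INTER_CUBIC)
cv2.imwrite('pics/c7.png',np.hstack([f(b,375,85),f(a,145,150)]))
d=cv2.absdiff(cv2.imread('pics/t0.png') if 0 else cv2.imread('pics/top0.png')[120:235,160:250],b[120:235,160:250,::-1]);print('spare diff',d.max(),d.mean())
o=ctrl.get_obs();print(o['time_s'],o['force'],o['ee_pos'])
```

```text
spare diff 12 1.1233494363929146
10.35 [ 0.37460402 -0.22890443 -0.57740515] [ 0.28705677 -0.49705539  0.22083956]
```

View pics/c7.png

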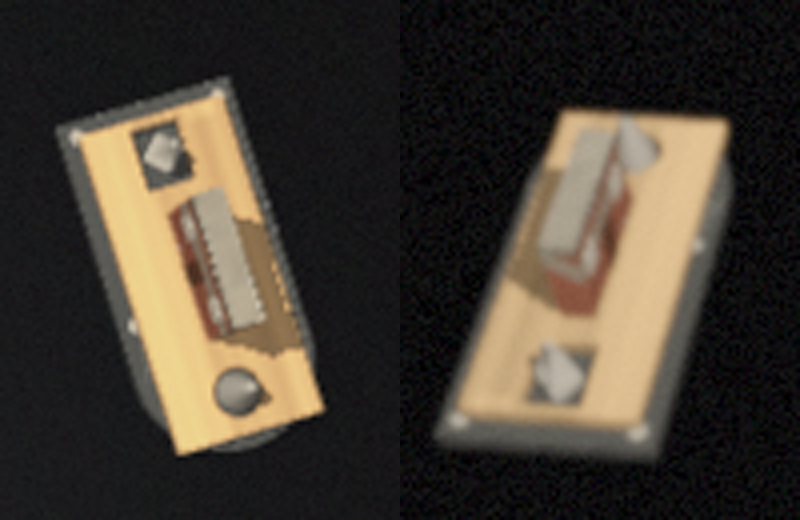

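Run:
```python
from h import *
c=lambda x,y,x0,y0,k=4:((x+.5)/k-.5+x0,(y+.5)/k-.5+y0)
t=lambda x,y:c(x,y,375,85); s=lambda x,y:c(x-400,y,145,150)
P=[tri(s(*b),t(*a)) for a,b in(((78,140),(641,426)),((222,92),(458,412)),((178,457),(730,120)),((325,410),(562,110)))]
for p in P: print(p[0].round(4),p[1][0].round(4))
p=np.array([q[0] for q in P]);m=p.mean(0);d=p[:2].sum(0)-p[2:].sum(0);print(m,np.degrees(np.arctan2(d[1],d[0])))
```

```text
[ 0.5966 -0.2002  0.0134] 0.0009
[ 0.6226 -0.2874  0.0178] 0.0014
[ 0.4026 -0.2511  0.0203] 0.0009
[ 0.4285 -0.3408  0.0215] 0.0001
[ 0.51258876 -0.26986304  0.01825177] 15.038721899633494
```

The plate centre is (0.5126, -0.2699), its top is at 18 mm as expected, and its yaw is 15.0°. That is seated, so I'm handing in.

```bash
python3 -c "
from station import ctrl
print(ctrl.hand_in())"
```

```text
the job is handed in; nothing more can be done
None
```

The wall piece with the two holes is on the registration base, with the round hole over the round pin and the slot over the diamond pin. I gripped it by its wall and lowered it until it touched the base, about 6 N, then let go and retreated. I handed the job in at about 10 s.

**Last checks (both views):**
- **Pins:** both show through their own holes.
- **Position:** the plate centre is within about 1.5 mm of the base centre, at yaw 15.0° against the base's 15.1°.
- **Height:** the plate top averages 18.3 mm, and 18 mm is fully home.
- **Spare piece:** its part of the top picture is unchanged.
- **Gripper:** clear of everything, with no outside force on it beyond noise.

**Disagreement:** the four plate corners measured between 13 and 21 mm high. I took this as pixel noise from blurred corners, since the lowering depth and the average height both agree with a flat, seated plate, but I did not measure flatness more finely.

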